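# Set the coffee grinder to coarse and switch it on

### The arm

A 7-joint arm with a two-finger parallel gripper is mounted at the origin on the work surface. World frame = base frame: x ahead of the robot, y to its left, z up, the work surface at z = 0. Lengths are in m, angles in rad, forces in N, time in s.
With the tool pointing down it reaches from about 0.425 to 1.025 m from the base axis. Payload 3.6 kg.
Tool frame: the origin (TCP) lies midway between the tips of the shut fingers; the grasp point (between the pads) lies 19 mm behind it; z points along the fingers, y is the direction in which the jaws open and shut (so a half turn about z gives the same grasp; the last joint's range is limited). The gripper opens to 85 mm and grips with 20 to 120 N. Pads are 22 mm wide; open, the fingers measure 114 mm over their backs; the gripper's body (76 mm by 85 mm) begins 54 mm behind the grasp point. The pads swing forward as they close: fully open they stand 13 mm farther back than shut.
Start: joints at [-1.409, 0.591, 0.048, 1.609, -0.033, 0.943, -0.034], TCP at [0.183, 0.702, 0.231] pointing down, gripper open.
Joint ranges: [-2.69, 2.69], [-0.47, 2.24], [-1.27, 1.36], [0.19, 2.51], [-1.53, 4.68], [0.08, 2.07], [-3.09, 3.09]. Speed limits (rad/s): [2.57, 2.57, 3.14, 3.14, 3.14, 3.14, 3.14].

### API

Orientations are given as [roll, pitch, yaw] about the fixed x, y, z axes, in that order (R = Rz(yaw) Ry(pitch) Rx(roll)).
In Python, from workcell import sensors, eyes, order gives the robot as it stands.
- The arm moves only by the tool send_rows, never from a script. Its argument "increments" is a list of rows, each a list of 7 numbers: the shift along the tool's x, y, z as a fraction of full scale, then the turn, a rotation vector about the tool's x, y, z as a fraction of full scale, then the opening, from -1 (shut) to 1 (fully open). A call has 1 to 5 rows; each row is the pose to reach, as a shift and turn from the pose commanded when the call began, along the tool's axes at that moment; what a row does not reach only later rows make up. Full scale, the value 1, is 800 mm for a shift and 30 degrees for a turn. A row lasts 1/10 s, in which the tool goes at most 50 mm and 8.59 degrees, less where a joint would pass 70% of its speed; a pose out of reach is approached as far as the arm can. A call with a number of a shift or a turn outside -1 to 1 is refused whole. A call with a gripper value outside its range is refused whole. The fingers move at their own pace and stop on an object; "force" is the grip in N (left out, the last holds). Time passes only in rows, so rows that repeat a pose let the fingers close. It gives the time, the measured TCP pose, the force and the opening at its end, in the units of the state.
- sensors.observe(): the state, without advancing time (a new reading comes with each control period).
- eyes.capture(name): name is "scene" or "top" or "wrist"; returns a dict with "frame" (384x512x3 uint8, red, green, blue), "camera_matrix" (3x3 intrinsics, pixels), "T" (4x4, takes a point from camera to world coordinates); the wrist camera has in their place "T_tool_cam" (4x4, takes a point from camera to tool coordinates, whose origin is the TCP and whose axes are the flange's). Camera axes: x right, y down, z forward; pixel columns grow to the right and rows downward; lengths in m; the calibration is good to about 2 mm. The wrist camera is an equidistant fisheye: a pixel r from the principal point sees the ray r / f radians off the axis. A picture is of the moment at which its call begins: read the wrist's pose just before it. There is no depth.
- order.hand_in(): hands the job in, once; it reports no verdict.
The state is a dict: "time": time; "joint_pos": joint angles; "qd": joint speeds; "tau": joint torques, N m; "position": TCP position; "orientation": TCP orientation; "contact_force": force on the tool from outside, world axes, zero at the start; "ft_torque": the same for the moment, N m; "width": finger opening in m.
Only numpy, scipy, OpenCV 4.12 (cv2) and the standard library are available. Lean on these libraries where they do the work, as an engineer would, in place of code of your own. Each camera call takes 0.05 s, during which the arm holds its last target.

### The job

Set the coffee grinder for the pot: gently pull its sprung selector knob up, without straining it against its top stop or forcing it round against the teeth, turn it to the green stud and let it snap fully down into that notch. Then push the red-balled switch over to the far side, fully on, and let go. Leave the other breakfast things where they are.

Things in the scene. Friction and masses are not known exactly. Their poses are not given: they have to be found in the camera images.
- dial (a point): Where the selector's upright turning axis meets the flat deck (top) of the fixed cream coffee grinder, 170 x 320 x 110 mm high. Grinder x axis: to the far side, where the studs are; z up. A steel collar 88 mm across, 12 mm high is round the axis. A brown bean hopper (94 mm across, 120 mm above the deck) is centred 120 mm along +y; the switch is 105 mm along -y.
- knob_grip (a point): Black selector knob: disc 80 mm across under an upright grip bar 50 mm long (knob's x), 14 wide, from 20.5 to 53.5 mm above the deck. This point: on the axis, 42 mm above the deck when fully down. White line and nose show +x, the pointer. A spring pulls it down: 6 N, plus 0.3 N per mm raised, plus 0.03 N per mm/s of speed. At the start it is down in a wide park slot, pointing along grinder x to 3 degrees.
- knob_pointer (a point): Point on the knob's pointer line, 56 mm from the axis (in the air above the ring of studs), 18.5 mm above the deck when the knob is fully down.
- knob: The same knob's origin: on its axis, level with the deck when fully down, x along the pointer. A hidden index pin under it (3.6 mm thick, 36 mm from the axis, beneath the pointer) sits between teeth. The knob turns freely only when pulled straight up until the pin clears them, up to 1.7 rad either way from grinder x.
- plunger: Hidden stem that rises with the knob; origin like the knob's. Steel teeth lie round it under the collar. The pin clears them when the knob is raised 4 to 14 mm, differing from start to start. All notches are turned together, up to 0.17 rad either way from their studs; each is 5.2 mm wide. The pin drops in only within about 0.06 rad of a notch, else it stays up on a tooth's flat top.
- knob_stop (a point): Top of the knob's bar, on the axis, 53.5 mm above the deck when fully down. The knob meets a hidden rubber top stop when raised 2 mm beyond where the pin clears the teeth. The stop is stiff, 8 N per mm, and is not to be strained: a few newtons above the spring's pull tell that it is reached.
- stud_green: Green enamel stud marking the coarse grind, 16 mm across, 2 mm thick, flat on the deck 56 mm from the knob's axis; origin under its centre. The four studs lie, in any order, at -1.2, -0.72, 0.72 and 1.2 rad from grinder x about the axis, one for each notch. The pointer of a seated knob may stand up to 0.2 rad to one side of its stud.
- stud_red: Red enamel stud, same size: another notch, wrong here.
- stud_yellow: Yellow enamel stud, same size: another notch, wrong here.
- stud_blue: Blue enamel stud, same size: another notch, wrong here.
- switch_tip (a point): Centre of the red ball (26 mm across) on the grinder's toggle switch, 50 mm from its pivot. The pivot is 22 mm above the deck, 105 mm along grinder -y from the knob's axis, in a black block 70 x 50 x 25 mm high.
- switch (a joint): Angle of the toggle switch (rad): 0 leaning 0.5 rad from upright to the robot side (grinder -x), off; 1.0 leaning 0.5 rad to the far side (+x), fully on. It swings about the grinder's y axis and stays where it is left; about 1.5 N at the ball moves it.
- pot_mid (a point): Green enamel coffee pot, 114 mm across, 163 mm high, spout and handle; point on its axis, 70 mm up. Leave alone.
- jar_mid (a point): Glass jam jar with screw lid, 70 mm across, 95 mm high; its centre. Leave alone.
- board_mid (a point): Wooden breakfast board 150 x 230 x 14 mm; its centre. Leave alone.
- curler_mid (a point): Butter curler with wooden handle, about 175 mm long, lying on the board; point 6 mm above the board. Leave alone.
- mug_mid (a point): White mug, 76 mm across, 85 mm high; its centre. Leave alone.

How it is judged:
By the outcome, as a careful person would: the job done as asked, in the order asked, and still so for the second after the job is handed in, with the robot touching nothing.
It also fails if it takes over 61 s, if anything falls off the work surface, if the arm or the gripper's body presses on something with over 40 N, if the wrist force passes 120 N, or if a joint passes its speed limit or range.

## Working session

There is one attempt and no reset: what is moved stays moved. The work goes in short steps, Python scripts to look and compute and a tool call to move; the robot and the scene stay as the last step left them, time stands still between calls to the robot, and variables do not carry over. Pictures are saved under pics/ and viewed, and the job is handed in when it is done.

Besides the shell and the picture viewer there is one more tool, called after "Emit:" as name([rows], argument=value, ...), one row to a line, values as JSON. send_rows: Moves the arm, as the interface text tells. Its arguments: {"type":"object","properties":{"increments":{"type":"array","items":{"type":"array","items":{"type":"number"}}},"force":{"type":"number"}},"required":["increments"]}

```bash
ls; mkdir -p pics
python3 - <<'E'
from workcell import sensors, eyes
import cv2,numpy as np
s=sensors.observe(); print(s)
for n in ["scene","top","wrist"]:
    c=eyes.capture(n); cv2.imwrite(f"pics/{n}0.png",c["frame"][:,:,::-1])
    np.savez(f"pics/{n}0.npz",**c)
    print(n,{k:np.round(v,4).tolist() for k,v in c.items() if k!="frame"})
E
```

```text
pics
{'time': 0.0, 'joint_pos': array([-1.40952193,  0.59212893,  0.04833507,  1.60982674, -0.03332967,
        0.94268743, -0.0336907 ]), 'qd': array([-7.02815373e-05,  2.42266923e-04,  1.13948121e-04,  2.73996140e-04,
       -1.26114835e-03,  7.51795408e-04,  3.50578326e-04]), 'tau': array([-3.30631701e-04, -5.48690057e+01,  1.54653121e+00, -1.98126268e+01,
        9.37603356e-03,  8.93998251e-03,  1.14290171e-05]), 'position': array([0.18251975, 0.70079741, 0.23013312]), 'orientation': array([-3.13935163e+00,  1.22897566e-04,  2.88686140e+00]), 'contact_force': array([-0.73194507, -0.61675538,  0.21869361]), 'ft_torque': array([ 0.02115184, -0.05028257,  0.00950655]), 'width': 0.08549501741552419}
scene {'camera_matrix': [[384.5899, 0.0, 260.2289], [0.0, 384.5899, 192.8993], [0.0, 0.0, 1.0]], 'T': [[0.8717, 0.3304, -0.362, 0.9283], [0.4901, -0.5835, 0.6476, -0.7032], [0.0028, -0.7419, -0.6705, 0.8437], [0.0, 0.0, 0.0, 1.0]]}
top {'camera_matrix': [[440.4541, 0.0, 261.7911], [0.0, 440.4541, 197.7902], [0.0, 0.0, 1.0]], 'T': [[0.0004, -0.9946, 0.1039, 0.3699], [-0.9999, -0.002, -0.0153, -0.0199], [0.0154, -0.1039, -0.9945, 1.586], [0.0, 0.0, 0.0, 1.0]]}
wrist {'camera_matrix': [[297.3186, 0.0, 255.3953], [0.0, 297.3186, 184.5626], [0.0, 0.0, 1.0]], 'T_tool_cam': [[0.0006, -0.9503, -0.3114, 0.0786], [1.0, 0.0008, -0.0003, 0.0006], [0.0005, -0.3114, 0.9503, -0.1425], [0.0, 0.0, 0.0, 1.0]]}
```

View pics/scene0.png

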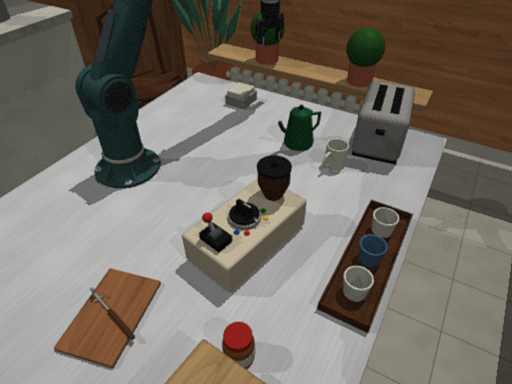

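View pics/top0.png

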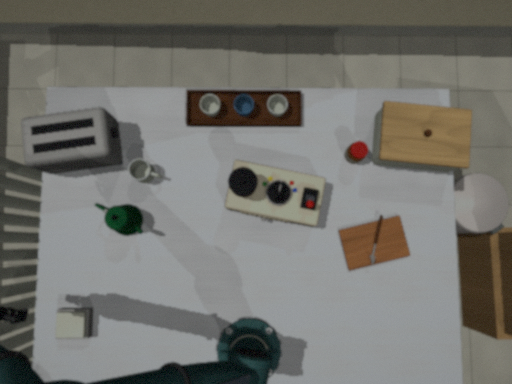

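The scene view shows the grinder centred near pixel (247,230), with the hopper at (273,178), the knob at (243,213) and the red ball at (207,217). In the top view the knob is at (279,192), the hopper at (243,182) and the ball at (311,203). I'll zoom in next.

Run:
```python
import cv2
a=cv2.imread("pics/scene0.png")[150:290,175:315]; cv2.imwrite("pics/scene0z.png",cv2.resize(a,None,fx=4.2,fy=4.2,interpolation=cv2.INTER_CUBIC))
a=cv2.imread("pics/top0.png")[150:235,215:335]; cv2.imwrite("pics/top0z.png",cv2.resize(a,None,fx=6,fy=6,interpolation=cv2.INTER_CUBIC))
```

```text
(no output)
```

View pics/scene0z.png

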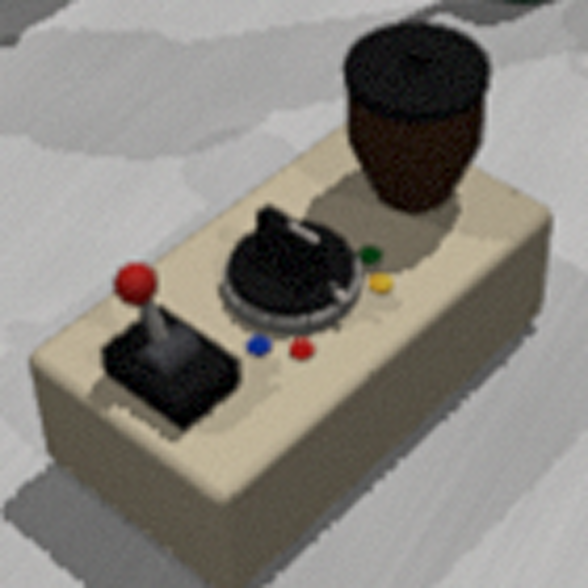

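View pics/top0z.png

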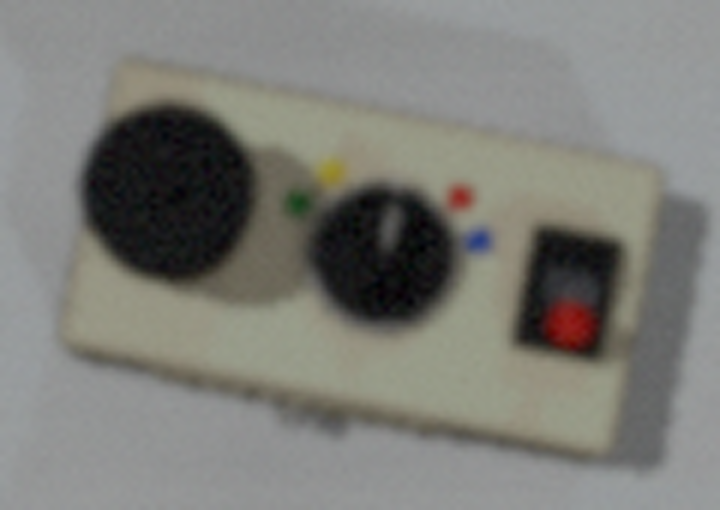

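```bash
cat > fit.py <<'E'
import numpy as np
from scipy.optimize import least_squares
def stud(a): return [.056*np.cos(a),.056*np.sin(a),.002]
P=dict(g=stud(1.2),y=stud(.72),r=stud(-.72),b=stud(-1.2),ball=[-.05*np.sin(.5),-.105,.022+.05*np.cos(.5)],h=[0,.12,.12])
top=dict(g=(298,203),y=(331,172),r=(460,198),b=(478,240),ball=(571,325),h=(170,190))
sc=dict(g=(370,255),y=(381,283),b=(259,345),r=(302,349),ball=(136,284),h=(418,70))
def conv(p,z,o): return (np.array(p)+.5)/z-.5+np.array(o)
obs=[(n,k,conv(p,z,o)) for n,d,z,o in [("top",top,6,(215,150)),("scene",sc,4.2,(175,150))] for k,p in d.items()]
C={n:dict(np.load(f"pics/{n}0.npz")) for n in("top","scene")}
def proj(n,p):
    c=C[n];T=c["T"];q=T[:3,:3].T@(p-T[:3,3]);u=c["camera_matrix"]@q;return u[:2]/u[2]
def w(k,v,n=None):
    c,s=np.cos(v[2]),np.sin(v[2]);x,y,z=P[k];return np.array([v[0]+c*x-s*y,v[1]+s*x+c*y,v[3]+z])
def res(v,freez=True): return np.concatenate([proj(n,w(k,v))-p for n,k,p in obs])
r=least_squares(res,[.42,-.05,-.2,.11]); print(r.x); print(np.round(r.fun.reshape(-1,2),2))
r2=least_squares(lambda v:res([*v,.11]),[.42,-.05,-.2]); print(r2.x); print(np.round(r2.fun.reshape(-1,2),2))
E
python3 fit.py
```

```text
[ 0.5418576  -0.09793996 -0.20947683  0.10341034]
[[ 0.03  0.33]
 [ 0.26  0.21]
 [ 0.03  0.41]
 [ 0.14  0.58]
 [-0.37  0.71]
 [-0.44 -0.86]
 [ 0.27  0.83]
 [ 0.05  1.  ]
 [ 0.01  0.88]
 [ 0.04  0.8 ]
 [ 0.12  0.91]
 [ 0.25 -4.06]]
[ 0.54303298 -0.10024231 -0.20680892]
[[ 0.72 -0.24]
 [ 0.96 -0.4 ]
 [ 0.84 -0.23]
 [ 0.98 -0.04]
 [ 0.62  0.09]
 [ 0.22 -1.44]
 [ 0.23 -0.26]
 [ 0.05 -0.07]
 [-0.12 -0.09]
 [-0.02 -0.18]
 [-0.22 -0.16]
 [ 0.21 -5.5 ]]
```

```bash
cat >> fit.py <<'E'
obs=[o for o in obs if o[1]!="h"]
r2=least_squares(lambda v:res([*v,.11]),[.42,-.05,-.2]); print(r2.x); print(np.round(r2.fun.reshape(-1,2),2))
E
python3 fit.py | tail -11
cat > h.py <<'E'
import numpy as np, cv2, sys
from scipy.spatial.transform import Rotation as Ro
from workcell import sensors, eyes
def R(o): return Ro.from_euler('xyz',o)
def plan(pos,rpy=None):
    s=sensors.observe(); Rc=R(s["orientation"])
    d=Rc.inv().apply(np.array(pos)-s["position"])/.8
    t=(Rc.inv()*R(rpy)).as_rotvec()/np.radians(30) if rpy is not None else np.zeros(3)
    print("now",np.round(s["position"],4),np.round(s["orientation"],4),"q",np.round(s["joint_pos"],2),"w",round(s["width"],4),"F",np.round(s["contact_force"],2),"t",s["time"])
    print("row",np.round(d,4),np.round(t,3))
def pix2plane(name,uv,z):
    c=dict(np.load(f"pics/{name}0.npz"));T=c["T"];d=T[:3,:3]@np.linalg.solve(c["camera_matrix"],[*uv,1]);return T[:3,3]+d*(z-T[2,3])/d[2]
E
python3 - <<'E'
from h import *
print("pot",pix2plane("top",(124,219),.15),"mug",pix2plane("top",(141,170),.08))
plan([.35,.33,.36],[np.pi,0,2.935])
E
```

```text
[ 0.5425787  -0.0991605  -0.19986497]
[[ 0.34 -0.01]
 [ 0.54 -0.21]
 [ 0.45 -0.19]
 [ 0.65 -0.02]
 [ 0.38  0.02]
 [ 0.21 -0.66]
 [ 0.1  -0.49]
 [ 0.09 -0.39]
 [ 0.2  -0.54]
 [ 0.05 -0.32]]
pot [0.44988087 0.40533045 0.15      ] mug [0.62278031 0.37327611 0.08      ]
now [0.1826 0.701  0.2304] [-3.1398e+00  1.0000e-04  2.8869e+00] q [-1.41  0.59  0.05  1.61 -0.03  0.94 -0.03] w 0.0855 F [ 0.42  0.02 -0.15] t 0.15
row [-0.3194 -0.3963 -0.1613] [-0.003  0.    -0.092]
```

Emit:
send_rows([
  [0,0,-0.0625,0,0,0,1],
  [0,0,-0.125,0,0,0,1],
  [-0.04,-0.05,-0.1625,0,0,0,1],
  [-0.08,-0.1,-0.1625,0,0,-0.05,1],
  [-0.12,-0.15,-0.1625,0,0,-0.09,1],
])

```text
time: 0.65
position: [0.2417, 0.5704, 0.3626]
orientation: [3.139, 0.001, 2.936]
contact_force: [0.9, -0.2, -0.5]
width: 0.0856
```

Emit:
send_rows([
  [-0.2,-0.3,0,0,0,0,1],
  [-0.2,-0.3,0,0,0,0,1],
  [-0.2,-0.3,0,0,0,0,1],
  [-0.2,-0.3,0,0,0,0,1],
  [-0.2,-0.3,0,0,0,0,1],
])

```text
time: 1.15
position: [0.3342, 0.3367, 0.3611]
orientation: [3.142, 0.0, 2.934]
contact_force: [1.5, 0.4, 0.5]
width: 0.0855
```

Run:
```python
from h import *
plan([.5426,-.0992,.36],[np.pi,0,np.pi-.20])
```

```text
now [0.3342 0.3367 0.3611] [3.1416 0.     2.9341] q [-1.03  0.12  0.16  2.01 -0.02  1.02  0.51] w 0.0855 F [1.45 0.36 0.55] t 1.15
row [-0.3672 -0.4795  0.0014] [ 0.     0.    -0.014]
```

Emit:
send_rows([
  [-0.367,-0.48,0,0,0,0,1],
  [-0.367,-0.48,0,0,0,0,1],
  [-0.367,-0.48,0,0,0,0,1],
  [-0.367,-0.48,0,0,0,0,1],
  [-0.367,-0.48,0,0,0,0,1],
])

```text
time: 1.65
position: [0.4417, 0.1113, 0.3613]
orientation: [3.141, 0.0, 2.934]
contact_force: [1.2, 0.9, -0.4]
width: 0.0853
```

Run:
```python
from h import *
plan([.5426,-.0992,.36],[np.pi,0,np.pi-.20])
```

```text
now [0.4417 0.1113 0.3613] [3.1410e+00 2.0000e-04 2.9342e+00] q [-0.7   0.09  0.38  2.05 -0.04  1.01  1.07] w 0.0853 F [ 1.16  0.89 -0.37] t 1.65
row [-0.1776 -0.2315  0.0015] [ 0.001  0.    -0.014]
```

Emit:
send_rows([
  [-0.178,-0.231,0,0,0,0,1],
  [-0.178,-0.231,0,0,0,0,1],
  [-0.178,-0.231,0,0,0,0,1],
  [-0.178,-0.231,0,0,0,0,1],
  [-0.178,-0.231,0,0,0,0,1],
])

```text
time: 2.15
position: [0.5433, -0.1009, 0.3613]
orientation: [-3.14, 0.001, 2.93]
contact_force: [0.4, 0.8, 0.9]
width: 0.0852
```

Run:
```python
from h import *
plan([.5426,-.0992,.28],[np.pi,0,np.pi-.20])
s=sensors.observe();c=eyes.capture("wrist");np.savez("pics/w1.npz",pos=s["position"],ori=s["orientation"],**c)
cv2.imwrite("pics/w1.png",cv2.resize(c["frame"][:,:,::-1],None,fx=1.5,fy=1.5,interpolation=cv2.INTER_CUBIC))
```

```text
now [ 0.5433 -0.1009  0.3613] [-3.1401e+00  1.0000e-03  2.9303e+00] q [-0.33  0.26  0.54  1.87 -0.15  1.05  1.63] w 0.0852 F [0.39 0.76 0.9 ] t 2.15
row [0.0015 0.0021 0.1016] [-0.003  0.002 -0.022]
```

View pics/w1.png

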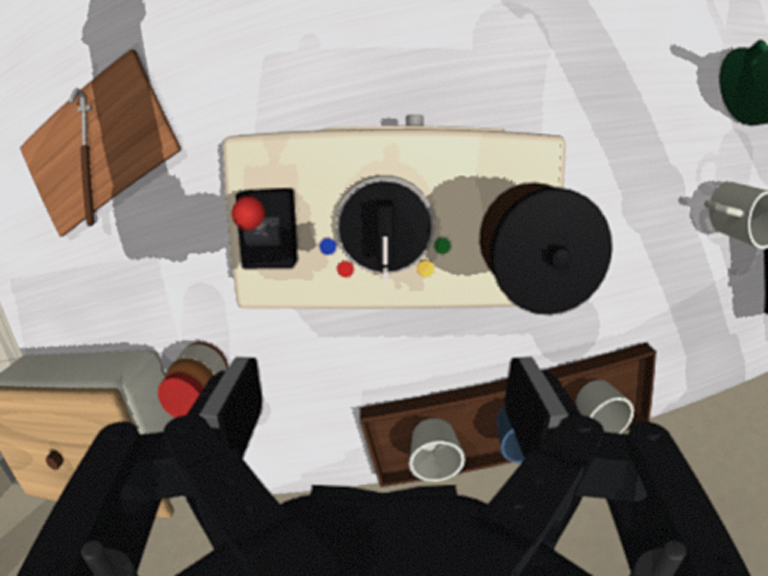

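The wrist view shows the knob disc at about (385,226) and its white line running from (385,237) to (385,276). The studs are green (443,245), yellow (426,268), red (345,268) and blue (328,246), and the ball is at (248,213).

```bash
cat > wfit.py <<'E'
from h import *
from scipy.optimize import least_squares
from fit import P
from scipy import ndimage
def blobs(n,boxes):
    pass
def wray(c,uv):
    K=c["camera_matrix"];d=np.array([(uv[0]-K[0,2]),(uv[1]-K[1,2])])/K[0,0];r=np.linalg.norm(d)
    v=np.array([*(d/max(r,1e-9)*np.sin(r)),np.cos(r)])
    T=c["T_tool_cam"];Rt=R(c["ori"]).as_matrix()
    return Rt@T[:3,3]+c["pos"]+Rt@(T[:3,:3]@np.zeros(3)),Rt@T[:3,:3]@v
def onplane(c,uv,z):
    o,d=wray(c,uv);return o+d*(z-o[2])/d[2]
E
python3 - <<'E' 2>&1 | tail -12
from wfit import *
c=dict(np.load("pics/w1.npz"));f=c["frame"]
z=cv2.resize(f[100:200,140:320,::-1],None,fx=4.4,fy=4.4,interpolation=cv2.INTER_CUBIC);cv2.imwrite("pics/w1z.png",z)
hsv=cv2.cvtColor(f,cv2.COLOR_RGB2HSV)
pts={}
for k,uv in dict(g=(443,245),y=(426,268),r=(345,268),b=(328,246)).items():
    u0,v0=[int(round((a+.5)/1.5-.5)) for a in uv]
    s=hsv[v0-7:v0+8,u0-7:u0+8,1].astype(float);m=s>150
    yy,xx=np.nonzero(m);pts[k]=(u0-7+xx.mean(),v0-7+yy.mean());
    print(k,pts[k],m.sum(),np.round(onplane(c,pts[k],.112),4))
A=np.array([P[k][:2] for k in pts]);B=np.array([onplane(c,pts[k],.112)[:2] for k in pts])
a=A-A.mean(0);b=B-B.mean(0);th=np.arctan2((a[:,0]*b[:,1]-a[:,1]*b[:,0]).sum(),(a*b).sum())
M=np.array([[np.cos(th),-np.sin(th)],[np.sin(th),np.cos(th)]])
print("dial",B.mean(0)-M@A.mean(0),"yaw",th, "res mm",np.round(1000*(b-a@M.T),2).tolist())
E
```

```text
[ 0.65 -0.02]
 [ 0.38  0.02]
 [ 0.21 -0.66]
 [ 0.1  -0.49]
 [ 0.09 -0.39]
 [ 0.2  -0.54]
 [ 0.05 -0.32]]
g (np.float64(294.51724137931035), np.float64(163.39655172413794)) 58 [ 0.5738 -0.0528  0.112 ]
y (np.float64(282.97402597402595), np.float64(178.44155844155844)) 77 [ 0.5916 -0.0723  0.112 ]
r (np.float64(229.65432098765433), np.float64(178.98765432098764)) 81 [ 0.577  -0.1445  0.112 ]
b (np.float64(218.26027397260273), np.float64(163.91780821917808)) 73 [ 0.5528 -0.1548  0.112 ]
dial [ 0.5432195  -0.09979817] yaw -0.20246496231251326 res mm [[0.16, -0.04], [-0.29, -0.16], [-0.03, -0.04], [0.16, 0.25]]
```

View pics/w1z.png

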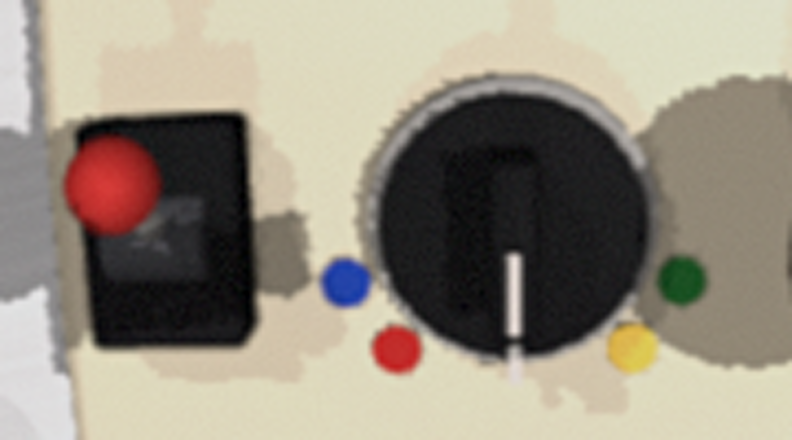

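```bash
python3 - <<'E' 2>&1 | tail -6
from wfit import *
c=dict(np.load("pics/w1.npz"))
d=np.array([.5432,-.0998])
for uv,z in [((515,375),.1285),((515,350),.1285),((513,258),.1635),((513,330),.1635)]:
    p=onplane(c,[(uv[0]+.5)/4.4-.5+140,(uv[1]+.5)/4.4-.5+100],z)[:2]-d
    print(np.hypot(*p),np.arctan2(p[1],p[0])+.2025)
plan([.5432,-.0998,.155],[np.pi,0,np.pi-.2025])
E
```

```text
0.04545674766097681 0.006631010706973028
0.037555602491001955 0.00947926427402404
0.001049533602160652 0.007015850764161252
0.021070909500526418 -0.006745105013327646
now [ 0.545  -0.1062  0.3617] [-3.1358  0.0048  2.9249] q [-0.33  0.26  0.55  1.87 -0.15  1.05  1.63] w 0.0851 F [ 2.24 -4.03  0.81] t 2.2
row [0.0051 0.0088 0.2583] [-0.011  0.009 -0.027]
```

Emit:
send_rows([
  [0,0,0.05,0,0,-0.01,1],
  [0,0,0.1,0,0,-0.01,1],
  [0,0,0.12,0,0,-0.01,1],
  [0,0,0.12,0,0,-0.01,1],
  [0,0,0.12,0,0,-0.01,1],
])

```text
time: 2.7
position: [0.5429, -0.0968, 0.2655]
orientation: [-3.141, 0.0, 2.939]
contact_force: [0.2, -0.5, 0.1]
width: 0.0857
```

```bash
cat > wm.py <<'E'
from wfit import *
def wmeas(name,zr=.112,thr=150):
    s=sensors.observe();c=eyes.capture("wrist");c.update(pos=s["position"],ori=s["orientation"]);np.savez(f"pics/{name}.npz",**c)
    cv2.imwrite(f"pics/{name}.png",cv2.resize(c["frame"][:,:,::-1],None,fx=1.5,fy=1.5,interpolation=cv2.INTER_CUBIC))
    return c
E
python3 - <<'E' 2>&1 | tail -4
from wm import *
c=wmeas("w2")
plan([.5432,-.0998,.137],[np.pi,0,np.pi-.2025])
E
```

```text
[ 0.2  -0.54]
 [ 0.05 -0.32]]
now [ 0.5435 -0.097   0.2662] [3.1414e+00 1.9000e-03 2.9393e+00] q [-0.29  0.36  0.5   1.98 -0.23  0.85  1.71] w 0.0854 F [-0.84  0.15  0.01] t 2.75
row [ 0.     -0.0035  0.1615] [0.    0.004 0.   ]
```

View pics/w2.png

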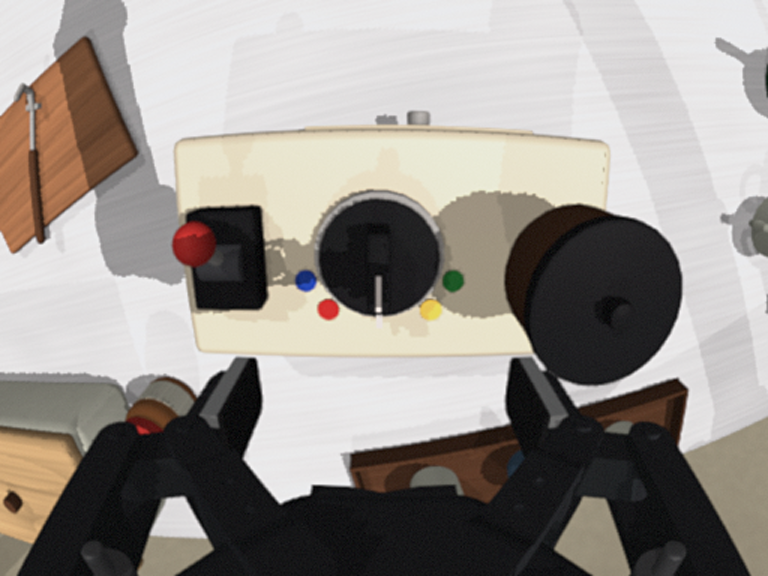

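The wrist view shows the studs again: green (453,280), yellow (430,310), red (328,309) and blue (306,280). I'll refit from these.

```bash
cat >> wm.py <<'E'
def fitstuds(c,g,scale=1.5):
    hsv=cv2.cvtColor(c["frame"],cv2.COLOR_RGB2HSV);B=[]
    for k,uv in g.items():
        u0,v0=[int(round((a+.5)/scale-.5)) for a in uv]
        m=hsv[v0-9:v0+10,u0-9:u0+10,1]>150
        yy,xx=np.nonzero(m);B.append(onplane(c,(u0-9+xx.mean(),v0-9+yy.mean()),.112)[:2])
    B=np.array(B);A=np.array([P[k][:2] for k in g])
    a=A-A.mean(0);b=B-B.mean(0);th=np.arctan2((a[:,0]*b[:,1]-a[:,1]*b[:,0]).sum(),(a*b).sum())
    M=np.array([[np.cos(th),-np.sin(th)],[np.sin(th),np.cos(th)]])
    d=B.mean(0)-M@A.mean(0)
    print("dial",d,"yaw",th,"res mm",np.round(1000*(b-a@M.T),2).tolist());return d,th
E
sed -i 's/^print.*//; s/; print(.*$//' fit.py
python3 - <<'E'
from wm import *
c=dict(np.load("pics/w2.npz"))
d,th=fitstuds(c,dict(g=(453,280),y=(430,310),r=(328,309),b=(306,280)))
for uv,z in [((378.5,312),.1285),((378.5,300),.1285),((378.5,282),.1635),((378.5,310),.1635)]:
    p=onplane(c,[(uv[0]+.5)/1.5-.5,(uv[1]+.5)/1.5-.5],z)[:2]-d
    print(np.hypot(*p),np.arctan2(p[1],p[0])-th)
E
```

```text
dial [ 0.54290556 -0.09965252] yaw -0.2007599496906684 res mm [[0.16, -0.25], [-0.3, -0.18], [-0.01, 0.14], [0.15, 0.28]]
0.037415587953714094 -0.003196186656978961
0.028684097975652453 -0.002731426132113024
0.004038916033213816 0.10325846116766406
0.02154074491539228 0.015607979703734731
```

Emit:
send_rows([
  [0,-0.0035,0.04,0,0.003,0,0.2],
  [0,-0.0035,0.08,0,0.003,0,0.2],
  [0,-0.0035,0.12,0,0.003,0,0.2],
  [0,-0.0035,0.12,0,0.003,0,0.2],
  [0,-0.0035,0.12,0,0.003,0,0.2],
])

```text
time: 3.25
position: [0.5432, -0.0999, 0.1705]
orientation: [3.141, 0.0, 2.939]
contact_force: [0.7, 0.3, 0.7]
width: 0.0511
```

Run:
```python
from wm import *
c=wmeas("w3")
plan([.543,-.0997,.136],[np.pi,0,np.pi-.201])
```

```text
now [ 0.5438 -0.1001  0.1712] [3.1413e+00 2.1000e-03 2.9392e+00] q [-0.22  0.49  0.43  2.06 -0.33  0.65  1.81] w 0.0515 F [ 0.6  -0.14 -0.06] t 3.3
row [0.0012 0.0003 0.044 ] [ 0.001  0.004 -0.003]
```

View pics/w3.png

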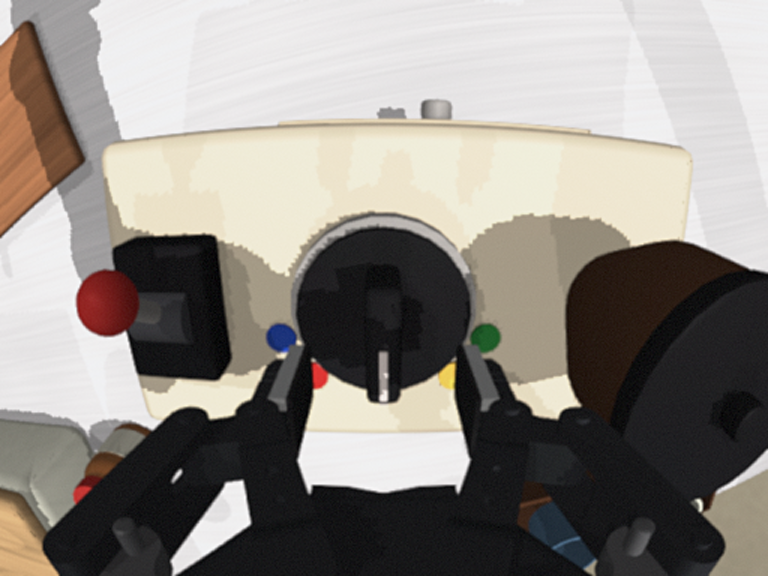

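Bar and fingers line up: the bar is at column 383 and the finger midpoint at about 386. I'll descend and grip gently.

Emit:
send_rows([
  [0.0005,0,0.02,0,0.003,0,0.0],
  [0.001,0,0.04,0,0.003,0,-0.2],
  [0.001,0,0.044,0,0.003,0,-0.3],
  [0.001,0,0.044,0,0.003,0,-0.3],
  [0.001,0,0.044,0,0.003,0,-0.4],
], force=30)

```text
time: 3.8
position: [0.5425, -0.0998, 0.1355]
orientation: [3.141, -0.0, 2.939]
contact_force: [0.1, -0.3, 0.1]
width: 0.0254
```

Run:
```python
from wm import *
c=wmeas("w4")
plan([.543,-.0997,.136],[np.pi,0,np.pi-.201])
```

```text
now [ 0.5424 -0.0997  0.1353] [ 3.1413e+00 -5.0000e-04  2.9392e+00] q [-0.18  0.54  0.39  2.09 -0.37  0.58  1.84] w 0.0257 F [-0.45 -0.33 -0.24] t 3.85
row [-0.0007  0.0002 -0.0008] [ 0.001 -0.001 -0.003]
```

View pics/w4.png

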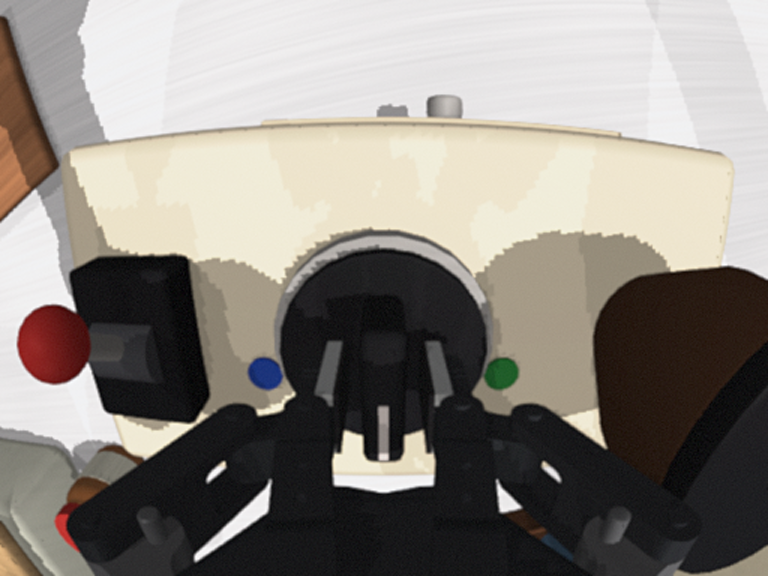

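Pads straddle the bar evenly, with inner faces at about 340 and 428 and the bar spanning 358–408. I'll close them.

Emit:
send_rows([
  [0,0,0,0,0,0,-0.7],
  [0,0,0,0,0,0,-1],
  [0,0,0,0,0,0,-1],
  [0,0,0,0,0,0,-1],
  [0,0,0,0,0,0,-1],
], force=30)

```text
time: 4.35
position: [0.5421, -0.0998, 0.135]
orientation: [3.141, -0.001, 2.939]
contact_force: [-0.8, -0.4, 6.8]
width: 0.0135
```

Run:
```python
from wm import *
plan([.543,-.0997,.139],[np.pi,0,np.pi-.201]); print(sensors.observe()["ft_torque"])
```

```text
now [ 0.5421 -0.0998  0.135 ] [ 3.1413e+00 -1.4000e-03  2.9389e+00] q [-0.18  0.54  0.39  2.09 -0.37  0.58  1.84] w 0.0135 F [-0.82 -0.41  6.77] t 4.35
row [-0.0011  0.0003 -0.005 ] [ 0.001 -0.003 -0.003]
[0.04343173 0.14401056 0.02116397]
```

Emit:
send_rows([
  [0,0,-0.00125,0,0,0,-1],
  [0,0,-0.0025,0,0,0,-1],
  [0,0,-0.00375,0,0,0,-1],
  [0,0,-0.005,0,0,0,-1],
  [0,0,-0.005,0,0,0,-1],
])

```text
time: 4.85
position: [0.5419, -0.0997, 0.1379]
orientation: [-3.141, -0.002, 2.939]
contact_force: [4.1, -1.7, -7.6]
width: 0.0134
```

Run:
```python
from wm import *
plan([.543,-.0997,.139],[np.pi,0,np.pi-.201]); print(sensors.observe()["ft_torque"])
c=wmeas("w5")
```

```text
now [ 0.5419 -0.0997  0.1379] [-3.1411e+00 -1.9000e-03  2.9391e+00] q [-0.19  0.54  0.4   2.09 -0.37  0.58  1.84] w 0.0134 F [ 4.14 -1.71 -7.64] t 4.85
row [-0.0013  0.0003 -0.0014] [-0.001 -0.004 -0.003]
[-0.39683719 -0.90107145  0.02491366]
```

View pics/w5.png

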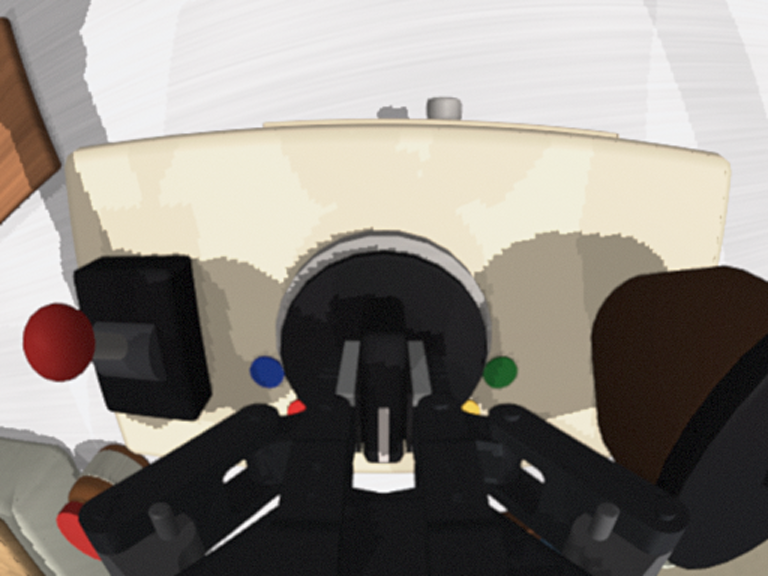

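Lift so far is 2.9 mm at −7.6 N, and the knob is following. There is a small sideways load, which I'll ease while raising.

Emit:
send_rows([
  [-0.0003,0.0001,-0.0006,0,0,0,-1],
  [-0.0005,0.0002,-0.00125,0,0,0,-1],
  [-0.0005,0.0002,-0.00125,0,0,0,-1],
])

```text
time: 5.2
position: [0.5419, -0.0997, 0.139]
orientation: [-3.141, -0.003, 2.939]
contact_force: [3.8, -2.1, -7.9]
width: 0.0137
```

Emit:
send_rows([
  [0,0,-0.0006,0,0,0,-1],
  [0,0,-0.00125,0,0,0,-1],
  [0,0,-0.00125,0,0,0,-1],
])

```text
time: 5.5
position: [0.5419, -0.0997, 0.1401]
orientation: [-3.141, -0.003, 2.939]
contact_force: [5.3, -3.4, -7.9]
width: 0.0132
```

Emit:
send_rows([
  [-0.0004,-0.0002,-0.0006,0,0,0,-1],
  [-0.0008,-0.0004,-0.00125,0,0,0,-1],
  [-0.0008,-0.0004,-0.00125,0,0,0,-1],
])

```text
time: 5.8
position: [0.542, -0.0997, 0.1409]
orientation: [3.141, -0.004, 2.939]
contact_force: [3.6, -1.4, -8.2]
width: 0.0135
```

Emit:
send_rows([
  [0,0,-0.0006,0,0,0,-1],
  [0,0,-0.00125,0,0,0,-1],
  [0,0,-0.00125,0,0,0,-1],
])

```text
time: 6.1
position: [0.542, -0.0997, 0.1419]
orientation: [3.142, -0.004, 2.939]
contact_force: [2.9, -1.8, -9.2]
width: 0.0136
```

Emit:
send_rows([
  [-0.0002,0,-0.0005,0,0,0,-1],
  [-0.0003,0,-0.001,0,0,0,-1],
  [-0.0003,0,-0.001,0,0,0,-1],
])

```text
time: 6.4
position: [0.542, -0.0997, 0.1426]
orientation: [3.141, -0.004, 2.939]
contact_force: [2.5, -2.4, -8.5]
width: 0.0137
```

Emit:
send_rows([
  [0,0,-0.0005,0,0,0,-1],
  [0,0,-0.001,0,0,0,-1],
  [0,0,-0.001,0,0,0,-1],
])

```text
time: 6.7
position: [0.542, -0.0997, 0.1435]
orientation: [3.141, -0.004, 2.939]
contact_force: [1.3, -2.5, -9.3]
width: 0.0137
```

Emit:
send_rows([
  [0,-0.0002,-0.0005,0,0,0,-1],
  [0,-0.0003,-0.001,0,0,0,-1],
  [0,-0.0003,-0.001,0,0,0,-1],
])

```text
time: 7.0
position: [0.5421, -0.0998, 0.1443]
orientation: [3.141, -0.004, 2.939]
contact_force: [0.9, -1.2, -10.8]
width: 0.0134
```

Emit:
send_rows([
  [0,0,-0.0005,0,0,0,-1],
  [0,0,-0.001,0,0,0,-1],
  [0,0,-0.001,0,0,0,-1],
])

```text
time: 7.3
position: [0.5421, -0.0998, 0.1451]
orientation: [3.141, -0.004, 2.939]
contact_force: [1.3, -0.1, -9.5]
width: 0.0134
```

Run:
```python
from wm import *
c=wmeas("w6")
plan([.543,-.0997,.139],[np.pi,0,np.pi-.201]); print(sensors.observe()["ft_torque"])
```

```text
now [ 0.542  -0.0998  0.145 ] [ 3.1412 -0.0043  2.9394] q [-0.19  0.53  0.4   2.08 -0.36  0.6   1.83] w 0.0136 F [ 0.53 -0.29 -8.91] t 7.35
row [-0.0012  0.0003  0.0075] [ 0.001 -0.008 -0.002]
[-0.06025865 -0.14991387 -0.00156441]
```

View pics/w6.png

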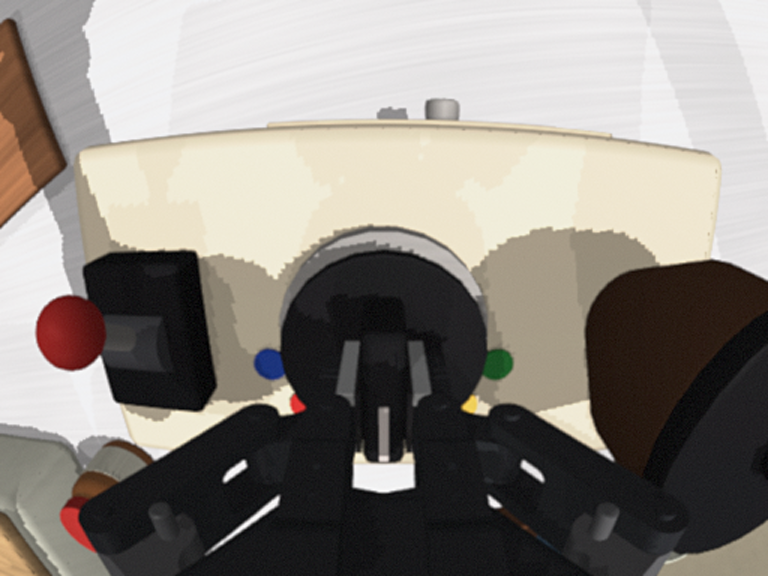

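The knob stays fixed in the gripper while the deck recedes, so it is lifting (10 mm so far) and not yet at the stop.

Emit:
send_rows([
  [0,0,-0.0005,0,0,0,-1],
  [0,0,-0.001,0,0,0,-1],
  [0,0,-0.001,0,0,0,-1],
])

```text
time: 7.65
position: [0.5421, -0.0998, 0.1459]
orientation: [3.141, -0.004, 2.939]
contact_force: [-0.2, 0.8, -9.7]
width: 0.0136
```

Emit:
send_rows([
  [0,0,-0.0005,0,0,0,-1],
  [0,0,-0.001,0,0,0,-1],
  [0,0,-0.001,0,0,0,-1],
])

```text
time: 7.95
position: [0.5421, -0.0999, 0.1467]
orientation: [3.141, -0.004, 2.939]
contact_force: [0.1, 0.7, -10.4]
width: 0.0137
```

Emit:
send_rows([
  [0,0,-0.0005,0,0,0,-1],
  [0,0,-0.001,0,0,0,-1],
  [0,0,-0.001,0,0,0,-1],
])

```text
time: 8.25
position: [0.5421, -0.0999, 0.1475]
orientation: [3.141, -0.004, 2.939]
contact_force: [-0.8, 1.7, -10.8]
width: 0.0134
```

Emit:
send_rows([
  [0,0,-0.0004,0,0,0,-1],
  [0,0,-0.0008,0,0,0,-1],
  [0,0,-0.0008,0,0,0,-1],
])

```text
time: 8.55
position: [0.5422, -0.0999, 0.1481]
orientation: [3.141, -0.004, 2.939]
contact_force: [-1.3, 0.5, -10.3]
width: 0.0135
```

Emit:
send_rows([
  [0,0,-0.0004,0,0,0,-1],
  [0,0,-0.0008,0,0,0,-1],
  [0,0,-0.0008,0,0,0,-1],
])

```text
time: 8.85
position: [0.5422, -0.0999, 0.1488]
orientation: [3.141, -0.004, 2.939]
contact_force: [-1.4, 1.9, -10.7]
width: 0.0138
```

Run:
```python
from wm import *
plan([.543,-.0997,.139],[np.pi,0,np.pi-.201])
```

```text
now [ 0.5422 -0.0999  0.1488] [ 3.1413 -0.004   2.9393] q [-0.2   0.52  0.41  2.08 -0.36  0.61  1.83] w 0.0138 F [ -1.38   1.9  -10.66] t 8.85
row [-0.001   0.0004  0.0122] [ 0.    -0.008 -0.002]
```

Emit:
send_rows([
  [0,0,-0.0004,0,0,0,-1],
  [0,0,-0.0008,0,0,0,-1],
  [0,0,-0.0008,0,0,0,-1],
])

```text
time: 9.15
position: [0.5422, -0.0999, 0.1494]
orientation: [3.141, -0.004, 2.939]
contact_force: [-1.9, 2.3, -10.5]
width: 0.0135
```

Run:
```python
from wm import *
c=wmeas("w7"); plan([.543,-.0997,.139],[np.pi,0,np.pi-.201])
```

```text
now [ 0.5422 -0.0999  0.1494] [ 3.1413 -0.0041  2.9392] q [-0.2   0.52  0.41  2.08 -0.35  0.61  1.83] w 0.0133 F [ -2.38   2.36 -10.76] t 9.2
row [-0.001   0.0005  0.013 ] [ 0.    -0.008 -0.003]
```

View pics/w7.png

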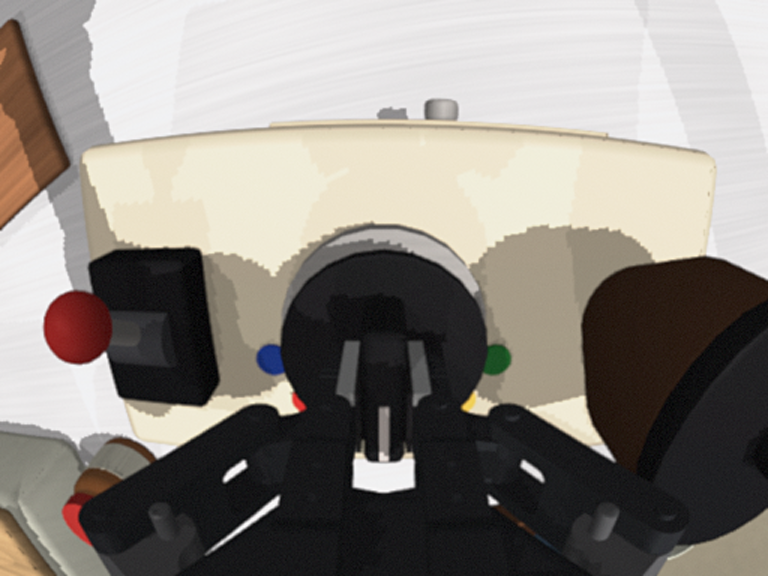

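Still no stop at 14.4 mm of lift. I'll go on in small steps while relieving the sideways load.

Emit:
send_rows([
  [0.0002,0.0002,-0.0003,0,0,0,-1],
  [0.0003,0.0003,-0.0006,0,0,0,-1],
  [0.0003,0.0003,-0.0006,0,0,0,-1],
])

```text
time: 9.5
position: [0.5422, -0.0999, 0.1499]
orientation: [-3.142, -0.003, 2.939]
contact_force: [-1.8, 2.1, -11.5]
width: 0.0141
```

Run:
```python
from wm import *
plan([.543,-.0997,.139],[np.pi,0,np.pi-.201])
```

```text
now [ 0.5422 -0.0999  0.1499] [-3.1415 -0.0035  2.9392] q [-0.2   0.52  0.41  2.08 -0.35  0.61  1.82] w 0.0141 F [ -1.8    2.08 -11.47] t 9.5
row [-0.001   0.0004  0.0137] [-0.    -0.007 -0.003]
```

Emit:
send_rows([
  [0.0001,0.0001,-0.0003,0,0,0,-1],
  [0.0002,0.0002,-0.0006,0,0,0,-1],
  [0.0002,0.0002,-0.0006,0,0,0,-1],
])

```text
time: 9.8
position: [0.5422, -0.0999, 0.1505]
orientation: [-3.141, -0.003, 2.939]
contact_force: [-1.7, 1.7, -11.3]
width: 0.0138
```

Emit:
send_rows([
  [0.0001,0.0001,-0.0003,0,0,0,-1],
  [0.0001,0.0001,-0.0005,0,0,0,-1],
  [0.0001,0.0001,-0.0005,0,0,0,-1],
])

```text
time: 10.1
position: [0.5422, -0.0998, 0.1508]
orientation: [-3.141, -0.003, 2.939]
contact_force: [-1.7, -0.1, -12.7]
width: 0.0131
```

Run:
```python
from wm import *
for i in range(4):
    s=sensors.observe(); print(s["time"],s["position"][2],s["contact_force"]); 
    if i<3: eyes.capture("top")
```

```text
10.1 0.15078705967389047 [ -1.73941504  -0.14159173 -12.65933207]
10.15 0.15079348735085668 [ -1.83593595   0.98577432 -12.76950221]
10.2 0.15079375366272604 [ -1.85668411   0.34261846 -12.76150432]
10.25 0.15081799497556855 [ -2.19032252   0.20054701 -13.42592843]
```

At about 15.8 mm of lift the force is 12.9 N, some 2 N above the spring, so the stop is just touched. The pin therefore clears at about 13.7 mm. I'll back off 1 mm and begin turning.

Emit:
send_rows([
  [0,0,0.0006,0,0,0,-1],
  [0,0,0.0012,0,0,0,-1],
  [0,0,0.0012,0,0,0,-1],
])

```text
time: 10.55
position: [0.5422, -0.0998, 0.15]
orientation: [-3.141, -0.003, 2.939]
contact_force: [-1.8, 0.6, -11.8]
width: 0.0135
```

Emit:
send_rows([
  [0,0,0,0,0,-0.05,-1],
  [0,0,0,0,0,-0.1,-1],
  [0,0,0,0,0,-0.15,-1],
  [0,0,0,0,0,-0.2,-1],
  [0,0,0,0,0,-0.2,-1],
])

```text
time: 11.05
position: [0.5422, -0.0998, 0.15]
orientation: [3.141, -0.003, 3.045]
contact_force: [-1.7, -0.0, -11.3]
width: 0.0133
```

Run:
```python
from wm import *
plan([.543,-.0997,.139],[np.pi,0,np.pi-.201]);print(sensors.observe()["ft_torque"])
```

```text
now [ 0.5422 -0.0998  0.15  ] [ 3.1413e+00 -3.0000e-03  3.0446e+00] q [-0.18  0.52  0.38  2.08 -0.33  0.61  1.9 ] w 0.0133 F [ -1.67  -0.03 -11.27] t 11.05
row [-0.0011  0.0002  0.0137] [ 0.    -0.006  0.199]
[-0.00534491  0.47231401  0.04466139]
```

Emit:
send_rows([
  [0,0,0,0,0,-0.08,-1],
  [0,0,0,0,0,-0.16,-1],
  [0,0,0,0,0,-0.24,-1],
  [0,0,0,0,0,-0.3,-1],
  [0,0,0,0,0,-0.3,-1],
])

```text
time: 11.55
position: [0.5422, -0.0998, 0.1499]
orientation: [3.141, -0.003, -3.082]
contact_force: [-2.5, -0.7, -10.8]
width: 0.0135
```

Run:
```python
from wm import *
plan([.543,-.0997,.139],[np.pi,0,np.pi-.201]);print(sensors.observe()["ft_torque"])
c=wmeas("w8")
```

```text
now [ 0.5422 -0.0998  0.1499] [ 3.1408e+00 -2.9000e-03 -3.0821e+00] q [-0.14  0.51  0.33  2.08 -0.29  0.6   2.02] w 0.0135 F [ -2.48  -0.73 -10.83] t 11.55
row [-0.0011  0.      0.0137] [ 0.001 -0.006  0.497]
[-0.03960218  0.57675872  0.00692105]
```

View pics/w8.png

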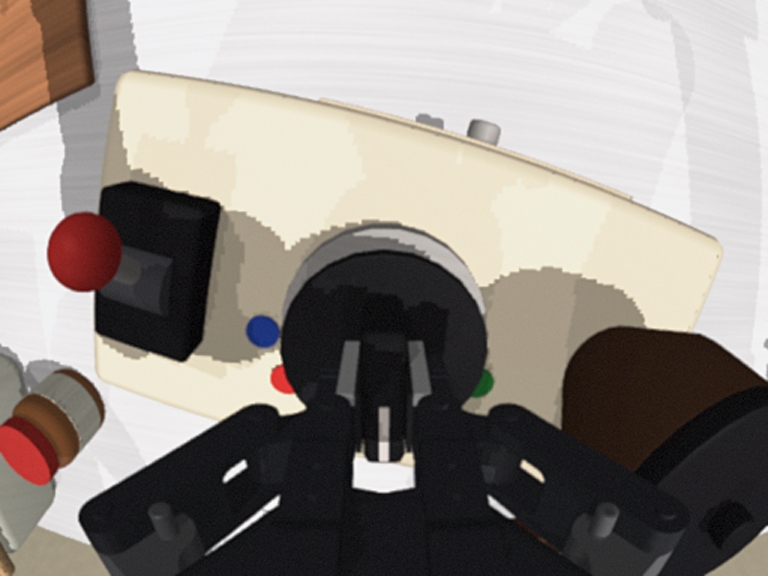

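The knob turns with the gripper at almost no torque. I'll continue to the nominal green stud angle.

Emit:
send_rows([
  [0,0,0,0,0,-0.2,-1],
  [0,0,0,0,0,-0.4,-1],
  [0,0,0,0,0,-0.6,-1],
  [0,0,0,0,0,-0.8,-1],
  [0,0,0,0,0,-0.8,-1],
])

```text
time: 12.1
position: [0.5421, -0.0998, 0.1499]
orientation: [3.139, -0.002, -2.664]
contact_force: [-2.1, -0.1, -11.4]
width: 0.0134
```

Run:
```python
from wm import *
plan([.543,-.0997,.139],[np.pi,0,np.pi-.201+1.2]);print(sensors.observe()["ft_torque"])
```

```text
now [ 0.5421 -0.0998  0.1499] [ 3.1394e+00 -2.3000e-03 -2.6643e+00] q [-0.06  0.5   0.21  2.07 -0.18  0.59  2.33] w 0.0134 F [ -2.08  -0.1  -11.42] t 12.1
row [-0.001  -0.0004  0.0136] [ 0.005 -0.003 -0.996]
[-0.02130655  0.4869914   0.03141801]
```

Emit:
send_rows([
  [0,0,0,0,0,-0.2,-1],
  [0,0,0,0,0,-0.4,-1],
  [0,0,0,0,0,-0.6,-1],
  [0,0,0,0,0,-0.8,-1],
  [0,0,0,0,0,-1,-1],
])

```text
time: 12.6
position: [0.5421, -0.0998, 0.1498]
orientation: [3.139, -0.001, -2.139]
contact_force: [-1.9, -0.1, -11.8]
width: 0.0135
```

Run:
```python
from wm import *
eyes.capture("top")
plan([.543,-.0997,.139],[np.pi,0,np.pi-.201+1.2]);print(sensors.observe()["ft_torque"])
c=wmeas("w9")
```

```text
now [ 0.5421 -0.0998  0.1498] [ 3.1385e+00 -1.1000e-03 -2.1365e+00] q [ 0.05  0.49  0.06  2.07 -0.06  0.59  2.73] w 0.0131 F [ -2.58   0.27 -10.85] t 12.65
row [-0.0007 -0.0009  0.0136] [ 0.006 -0.002  0.012]
[-0.08231077  0.54386636 -0.02442481]
```

View pics/w9.png

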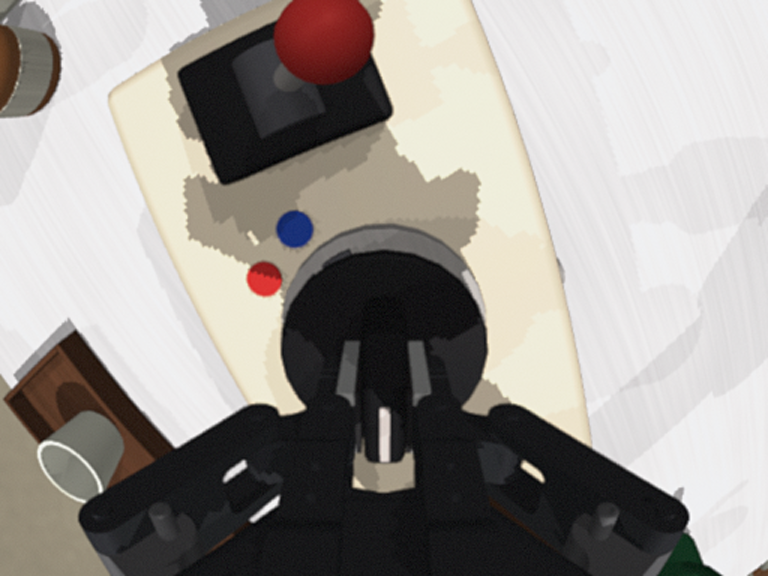

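At 1.21 rad. I'll lower 2 mm to feel for the notch.

Emit:
send_rows([
  [0,0,0.001,0,0,0,-1],
  [0,0,0.002,0,0,0,-1],
  [0,0,0.0025,0,0,0,-1],
  [0,0,0.0025,0,0,0,-1],
])

```text
time: 13.1
position: [0.5421, -0.0998, 0.1478]
orientation: [3.139, -0.002, -2.141]
contact_force: [-2.1, 0.8, -11.7]
width: 0.0137
```

Run:
```python
from wm import *
plan([.543,-.0997,.139],[np.pi,0,np.pi-.201+1.2]);print(sensors.observe()["ft_torque"])
```

```text
now [ 0.5421 -0.0998  0.1478] [ 3.1387e+00 -1.5000e-03 -2.1407e+00] q [ 0.05  0.49  0.07  2.07 -0.06  0.58  2.73] w 0.0137 F [ -2.09   0.83 -11.74] t 13.1
row [-0.0007 -0.0009  0.011 ] [ 0.006 -0.003  0.004]
[-0.05149228  0.56223897 -0.00156703]
```

Emit:
send_rows([
  [0,0,0.001,0,0,0,-1],
  [0,0,0.002,0,0,0,-1],
  [0,0,0.003,0,0,0,-1],
  [0,0,0.003,0,0,0,-1],
])

```text
time: 13.5
position: [0.5421, -0.0997, 0.1455]
orientation: [3.139, -0.001, -2.14]
contact_force: [-2.6, -0.7, -9.7]
width: 0.0135
```

Run:
```python
from wm import *
plan([.543,-.0997,.139],[np.pi,0,np.pi-.201+1.2]);print(sensors.observe()["ft_torque"])
```

```text
now [ 0.5421 -0.0997  0.1455] [ 3.1388e+00 -1.3000e-03 -2.1397e+00] q [ 0.05  0.5   0.06  2.07 -0.06  0.58  2.73] w 0.0135 F [-2.62 -0.67 -9.7 ] t 13.5
row [-0.0006 -0.0009  0.0081] [ 0.005 -0.002  0.005]
[-0.22098147  0.66344881  0.04700522]
```

The pin is going down into the notch freely. I'll release so it snaps home.

Emit:
send_rows([
  [0,0,0,0,0,0,-0.2],
  [0,0,0,0,0,0,0],
  [0,0,0,0,0,0,0.0],
  [0,0,0,0,0,0,0.0],
])

```text
time: 13.9
position: [0.5439, -0.0996, 0.1466]
orientation: [-3.141, 0.001, -2.14]
contact_force: [0.6, 0.2, 0.2]
width: 0.0429
```

Run:
```python
from wm import *
plan([.543,-.0997,.139],[np.pi,0,np.pi-.201+1.2])
c=wmeas("w10")
```

```text
now [ 0.5439 -0.0996  0.1466] [-3.1413e+00  6.0000e-04 -2.1396e+00] q [ 0.05  0.5   0.06  2.07 -0.06  0.58  2.73] w 0.0429 F [0.57 0.17 0.18] t 13.9
row [0.0007 0.0009 0.0094] [-0.     0.001  0.006]
```

View pics/w10.png

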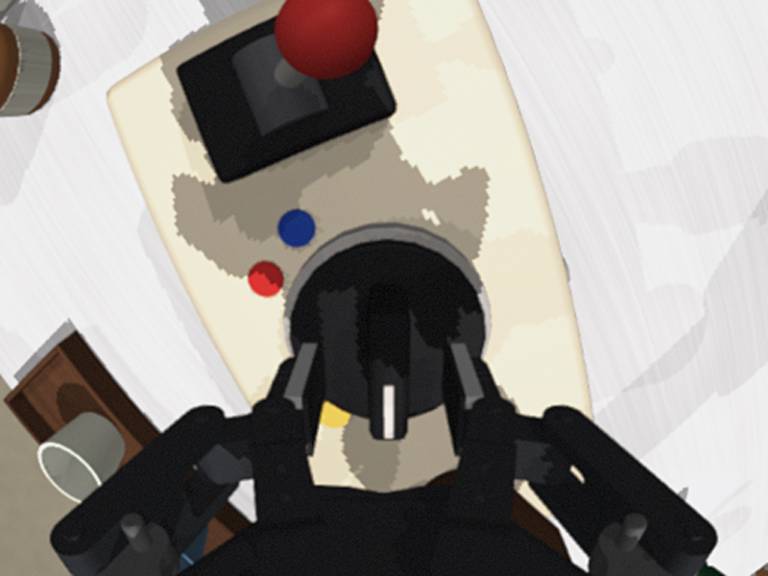

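The knob has dropped: the disc now sits lower in the collar and the line is at (388,410). I'll lift away and look.

Emit:
send_rows([
  [0,0,-0.03,0,0,0,0.1],
  [0,0,-0.07,0,0,0,0.1],
  [0,0,-0.12,0,0,0,0.1],
  [0,0,-0.16,0,0,0,0.1],
  [0,0,-0.16,0,0,0,0.1],
])

```text
time: 14.45
position: [0.5463, -0.1003, 0.2787]
orientation: [-3.134, 0.004, -2.14]
contact_force: [1.2, -0.2, -1.0]
width: 0.0471
```

Run:
```python
from wm import *
eyes.capture("top")
eyes.capture("top")
plan([.543,-.0997,.139],[np.pi,0,np.pi-.201+1.2])
c=wmeas("w11")
c=eyes.capture("scene");cv2.imwrite("pics/s2.png",cv2.resize(c["frame"][150:290,175:315,::-1],None,fx=4.2,fy=4.2,interpolation=cv2.INTER_CUBIC))
```

```text
now [ 0.543  -0.0997  0.2744] [ 3.1408e+00  1.0000e-04 -2.1397e+00] q [ 0.03  0.32  0.09  1.96 -0.04  0.86  2.71] w 0.0466 F [-0.9  -0.24 -0.94] t 14.55
row [ 1.000e-04 -1.000e-04  1.692e-01] [0.002 0.    0.006]
```

View pics/w11.png

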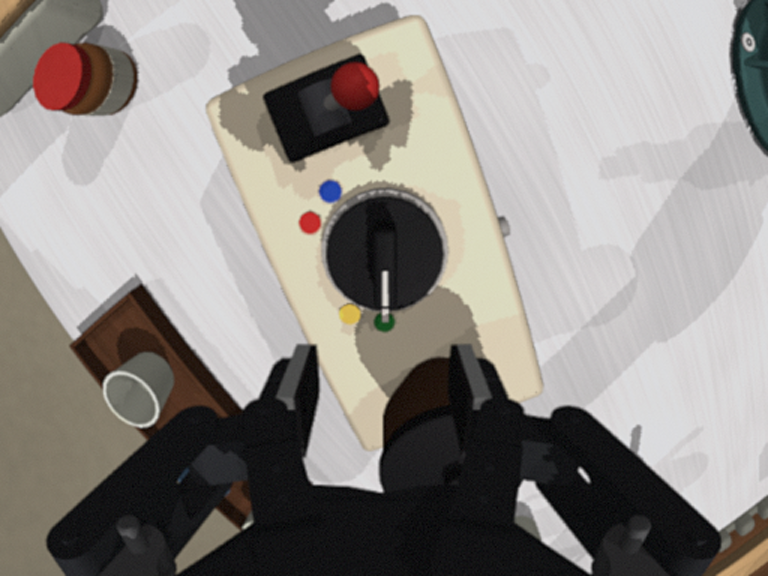

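View pics/s2.png

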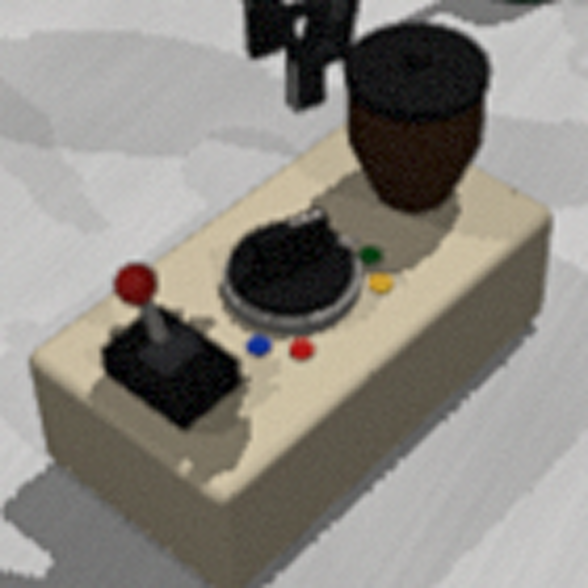

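The pointer stands at the green stud: the line and nose are at (385,322) and the stud at (384,321). In the scene view the disc height looks as it was at the start. I'll check that numerically.

Run:
```python
from wm import *
a=cv2.cvtColor(cv2.imread("pics/scene0z.png"),cv2.COLOR_BGR2GRAY).astype(int);b=cv2.cvtColor(cv2.imread("pics/s2.png"),cv2.COLOR_BGR2GRAY).astype(int)
for x in (250,270,285,300,310):
    ea=[y for y in range(270,340) if a[y,x]>70][:1];eb=[y for y in range(270,340) if b[y,x]>70][:1];print(x,ea,eb)
# expected edge of 1mm lift in zoomed scene px
c=dict(np.load("pics/scene0.npz"));T=c["T"]
def pr(p):
    q=T[:3,:3].T@(np.array(p)-T[:3,3]);u=c["camera_matrix"]@q;return u[:2]/u[2]*4.2
print("px per 10mm lift",pr([.543,-.0997,.14])-pr([.543,-.0997,.13]))
w=dict(np.load("pics/w11.npz"))
d,th=fitstuds(w,dict(g=(384,321),y=(350,314),r=(310,223),b=(330,191)))
for z in (.1285,.13): 
    for uv in ((385.5,318),(385,300)):
        p=onplane(w,[(uv[0]+.5)/1.5-.5,(uv[1]+.5)/1.5-.5],z)[:2]-d; print("nose",np.hypot(*p),np.arctan2(p[1],p[0])-th)
```

```text
250 [308] [308]
270 [316] [315]
285 [318] [317]
300 [316] [317]
310 [315] [314]
px per 10mm lift [ -0.40578101 -11.42126529]
dial [ 0.5433437  -0.09961114] yaw -0.2090631005233803 res mm [[0.6, 0.5], [-0.77, -0.21], [0.13, -0.14], [0.04, -0.16]]
nose 0.0454394131382026 1.2276775446828212
nose 0.0318613556611245 1.2229361663155078
nose 0.04479263438161386 1.2277532383096847
nose 0.03128519114013344 1.2229823381517528
```

The knob is fully down (edge shift under 1 mm) and points 1.21–1.22 rad, in the green notch. Now the switch: I'll go behind the ball with the fingers shut.

```bash
cat >> h.py <<'E'
D=np.array([.543,-.0997]);YAW=-.2015
def G(x,y,z): 
    c,s=np.cos(YAW),np.sin(YAW);return np.array([D[0]+c*x-s*y,D[1]+s*x+c*y,.11+z])
E
python3 - <<'E'
from h import *
print(G(-.024,-.105,.0659))
plan(G(-.075,-.105,.15),[np.pi,0,np.pi-.2015])
E
```

```text
[ 0.49847096 -0.19777224  0.1759    ]
now [ 0.5416 -0.0995  0.2724] [ 3.1368e+00 -2.0000e-03 -2.1396e+00] q [ 0.03  0.33  0.09  1.96 -0.04  0.86  2.71] w 0.0467 F [ 0.21 -0.   -1.15] t 14.65
row [0.1555 0.0387 0.016 ] [ 0.006 -0.009  2.298]
```

Emit:
send_rows([
  [0.04,0.01,0,0,0,0.2,-0.5],
  [0.08,0.02,0,0,0,0.4,-1],
  [0.12,0.03,0.01,0,0,0.6,-1],
  [0.1555,0.0387,0.015,0,0,0.8,-1],
  [0.1555,0.0387,0.015,0,0,1,-1],
])

```text
time: 15.15
position: [0.4439, -0.1905, 0.2595]
orientation: [3.136, -0.009, -2.675]
contact_force: [0.4, 0.4, -0.1]
width: -0.0002
```

Emit:
send_rows([
  [0,0,0,0,0,0.25,-1],
  [0,0,0,0,0,0.5,-1],
  [0,0,0,0,0,0.75,-1],
  [0,0,0,0,0,1,-1],
  [0,0,0,0,0,1,-1],
])

```text
time: 15.65
position: [0.4485, -0.1874, 0.2603]
orientation: [3.141, -0.006, 3.096]
contact_force: [-0.6, -0.2, -0.0]
width: 0.0
```

Run:
```python
from wm import *
plan(G(-.075,-.105,.10),[np.pi,0,np.pi-.2015])
```

```text
now [ 0.4485 -0.1874  0.2603] [ 3.1409 -0.0063  3.0965] q [ 0.02  0.27  0.35  2.11 -0.12  0.79  1.97] w 0.0 F [-0.57 -0.19 -0.02] t 15.65
row [-0.0004 -0.0003  0.0628] [ 0.    -0.012  0.299]
```

Emit:
send_rows([
  [0,0,0,0,-0.006,0.15,-1],
  [0,0,0.04,0,-0.012,0.3,-1],
  [0,0,0.08,0,-0.012,0.3,-1],
  [0,0,0.115,0,-0.012,0.3,-1],
  [0,0,0.115,0,-0.012,0.3,-1],
])

```text
time: 16.15
position: [0.4459, -0.1864, 0.1662]
orientation: [3.14, -0.006, 2.942]
contact_force: [-1.4, 0.3, 0.1]
width: -0.0002
```

Run:
```python
from wm import *
c=wmeas("w12")
plan(G(0.002,-.105,.058),[np.pi,0,np.pi-.2015])
```

```text
now [ 0.4474 -0.1871  0.168 ] [ 3.1408e+00 -2.4000e-03  2.9410e+00] q [ 0.06  0.41  0.32  2.2  -0.24  0.56  1.92] w -0.0004 F [-0.53  0.12  0.9 ] t 16.2
row [-0.0977 -0.0003 -0.0003] [ 0.002 -0.005  0.002]
```

View pics/w12.png

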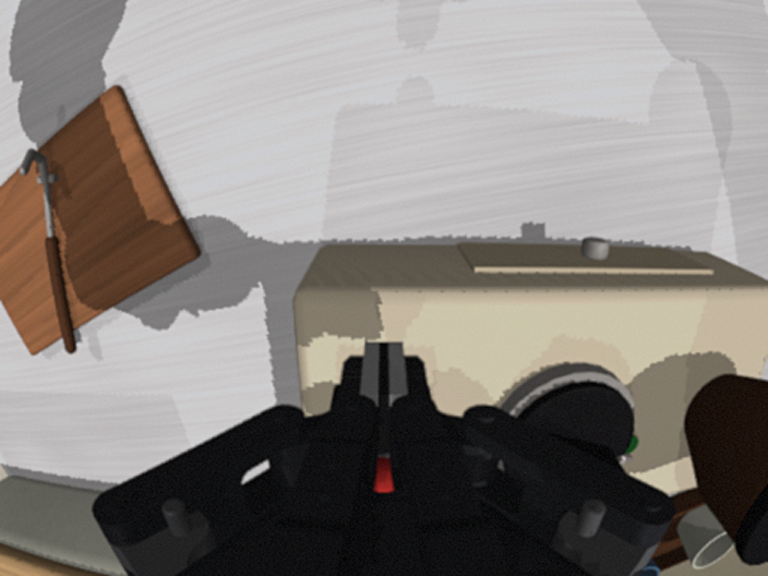

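The fingers are in line with the ball, which shows red at (384,475). I'll push.

Emit:
send_rows([
  [-0.015,0,0,0,0,0,-1],
  [-0.03,0,0,0,0,0,-1],
  [-0.045,0,0,0,0,0,-1],
  [-0.06,0,0,0,0,0,-1],
  [-0.075,0,0,0,0,0,-1],
])

```text
time: 16.7
position: [0.5094, -0.2001, 0.1705]
orientation: [3.141, 0.004, 2.939]
contact_force: [-0.9, 0.1, 1.6]
width: -0.0003
```

Run:
```python
from wm import *
plan(G(0.002,-.105,.058),[np.pi,0,np.pi-.2015])
c=eyes.capture("scene");cv2.imwrite("pics/s3.png",cv2.resize(c["frame"][150:290,175:315,::-1],None,fx=4.2,fy=4.2,interpolation=cv2.INTER_CUBIC))
```

```text
now [ 0.5094 -0.2001  0.1705] [3.1412 0.0044 2.9395] q [ 0.06  0.47  0.32  2.07 -0.25  0.63  1.91] w -0.0003 F [-0.86  0.1   1.65] t 16.7
row [-0.0185  0.0001  0.0032] [ 0.001  0.008 -0.001]
```

View pics/s3.png

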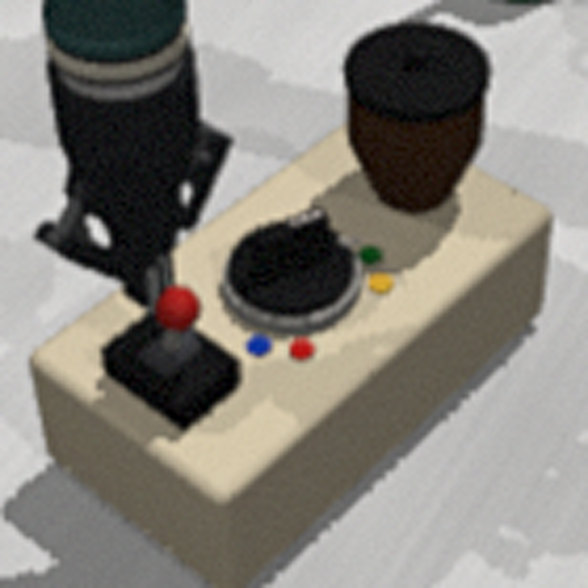

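Emit:
send_rows([
  [-0.006,0,0.001,0,0,0,-1],
  [-0.012,0,0.003,0,0,0,-1],
  [-0.016,0,0.003,0,0,0,-1],
  [-0.016,0,0.003,0,0,0,-1],
])

```text
time: 17.15
position: [0.5206, -0.2023, 0.1672]
orientation: [3.141, 0.003, 2.939]
contact_force: [-0.6, 0.0, -0.4]
width: -0.0003
```

Run:
```python
from wm import *
plan(G(0.002,-.105,.058),[np.pi,0,np.pi-.2015])
c=eyes.capture("scene");cv2.imwrite("pics/s4.png",cv2.resize(c["frame"][150:290,175:315,::-1],None,fx=4.2,fy=4.2,interpolation=cv2.INTER_CUBIC))
np.set_printoptions(suppress=True)
d=dict(np.load("pics/scene0.npz"));T=d["T"]
for a in (.4,.45,.5):
    q=T[:3,:3].T@(G(.05*np.sin(a),-.105,.022+.05*np.cos(a))-T[:3,3]);u=d["camera_matrix"]@q;u=u[:2]/u[2];print("ball expected at lean",a,(u-[175,150]+.5)*4.2-.5)
m=cv2.imread("pics/s4.png").astype(int);k=(m[:,:,2]>90)&(m[:,:,1]<60)&(m[:,:,0]<60);k[:,260:]=0;yy,xx=np.nonzero(k);print("seen",xx.mean(),yy.mean(),xx.min(),xx.max(),yy.min(),yy.max())
m=cv2.imread("pics/scene0z.png").astype(int);k=(m[:,:,2]>90)&(m[:,:,1]<60)&(m[:,:,0]<60);k[:,230:]=0;yy,xx=np.nonzero(k);print("start",xx.mean(),yy.mean(),xx.min(),xx.max(),yy.min(),yy.max())
a=-.5;q=T[:3,:3].T@(G(.05*np.sin(a),-.105,.022+.05*np.cos(a))-T[:3,3]);u=d["camera_matrix"]@q;u=u[:2]/u[2];print("ball expected start",(u-[175,150]+.5)*4.2-.5)
```

```text
now [ 0.5206 -0.2023  0.1672] [3.1412e+00 2.9000e-03 2.9392e+00] q [ 0.06  0.49  0.32  2.05 -0.25  0.64  1.91] w -0.0003 F [-0.61  0.03 -0.43] t 17.15
row [-0.0043  0.     -0.001 ] [ 0.001  0.006 -0.002]
ball expected at lean 0.4 [188.97820355 316.99571419]
ball expected at lean 0.45 [191.95889306 320.20260804]
ball expected at lean 0.5 [194.88705874 323.50249799]
seen 191.80528846153845 322.27163461538464 173 212 301 342
start 135.16271884654995 281.1534500514933 116 154 266 304
ball expected start [136.0979689  283.31353091]
```

View pics/s4.png

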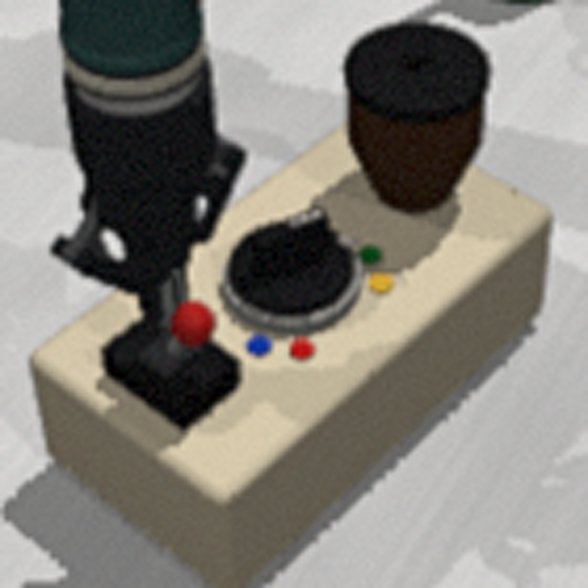

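The ball is at (192,322) against an expected (195,323) fully on. I'll keep pushing in small steps until the end stop is felt.

Emit:
send_rows([
  [-0.0015,0,0,0,0,0,-1],
  [-0.003,0,0,0,0,0,-1],
  [-0.003,0,0,0,0,0,-1],
])

```text
time: 17.5
position: [0.5212, -0.2025, 0.1673]
orientation: [3.14, -0.0, 2.939]
contact_force: [-4.3, 0.6, 0.8]
width: -0.0001
```

Emit:
send_rows([
  [-0.0012,0,0,0,0,0,-1],
  [-0.0025,0,0,0,0,0,-1],
  [-0.0025,0,0,0,0,0,-1],
])

```text
time: 17.8
position: [0.5213, -0.2025, 0.1672]
orientation: [3.14, -0.004, 2.939]
contact_force: [-7.8, 1.5, 4.7]
width: -0.0001
```

The stop is firm, with 7.8 N and no further motion, so it is fully on. I'll retreat and rise.

Emit:
send_rows([
  [0.02,0,0,0,0,0,-1],
  [0.05,0,0,0,0,0,-1],
  [0.09,0,0,0,0,0,-1],
  [0.1,0,-0.05,0,0,0,-1],
  [0.1,0,-0.1,0,0,0,-1],
])

```text
time: 18.3
position: [0.4446, -0.1869, 0.2476]
orientation: [3.141, 0.002, 2.938]
contact_force: [2.5, -0.6, -0.3]
width: -0.0001
```

Emit:
send_rows([
  [0,0,-0.05,0,0,0,-1],
  [0,0,-0.1,0,0,0,-1],
  [0,0,-0.1,0,0,0,-1],
  [0,0,-0.1,0,0,0,-1],
  [0,0,-0.1,0,0,0,-1],
])

```text
time: 18.8
position: [0.4458, -0.1868, 0.3266]
orientation: [3.141, 0.003, 2.939]
contact_force: [-0.8, -0.0, 0.1]
width: -0.0002
```

Run:
```python
from wm import *
plan(G(0.002,-.105,.058))
c=wmeas("w13")
c=eyes.capture("scene");cv2.imwrite("pics/s5.png",cv2.resize(c["frame"][150:290,175:315,::-1],None,fx=4.2,fy=4.2,interpolation=cv2.INTER_CUBIC));cv2.imwrite("pics/s5full.png",c["frame"][:,:,::-1])
m=cv2.imread("pics/s5.png").astype(int);k=(m[:,:,2]>90)&(m[:,:,1]<60)&(m[:,:,0]<60);k[:,235:]=0;yy,xx=np.nonzero(k);print("seen",xx.mean(),yy.mean())
```

```text
now [ 0.4458 -0.1868  0.3266] [3.1409e+00 2.7000e-03 2.9394e+00] q [-0.05  0.18  0.42  2.05 -0.09  0.93  1.78] w -0.0002 F [-0.75 -0.02  0.09] t 18.8
row [-0.0992 -0.0003  0.1985] [0. 0. 0.]
seen 192.6751269035533 322.7766497461929
```

View pics/s5.png

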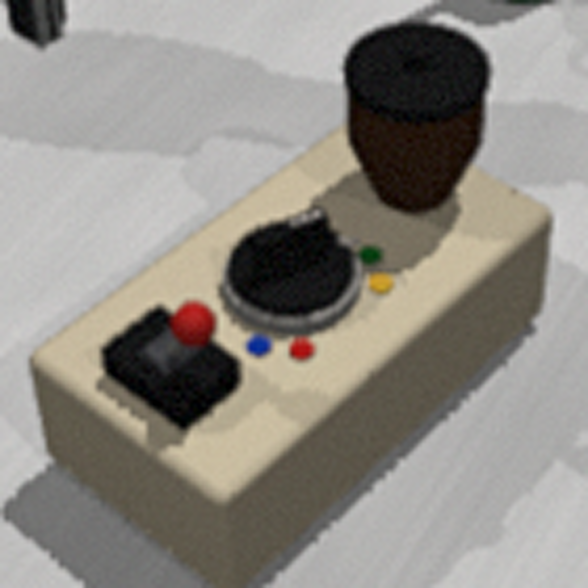

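View pics/w13.png

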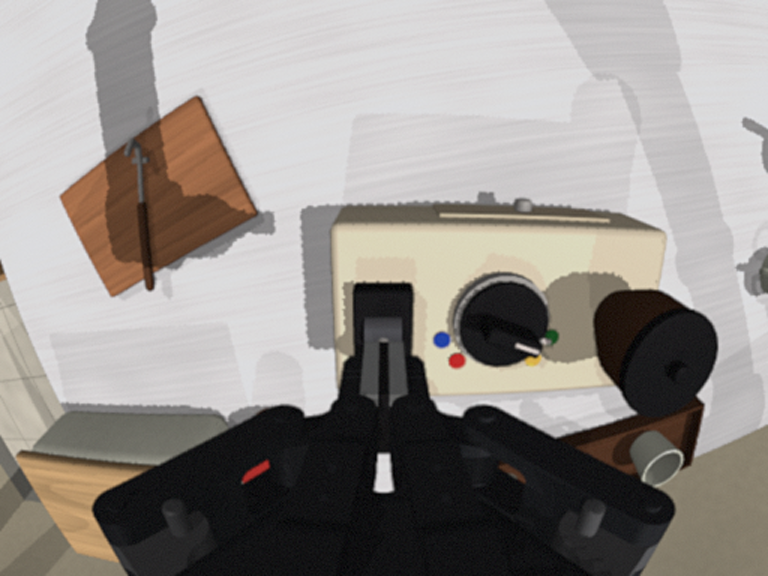

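View pics/s5full.png

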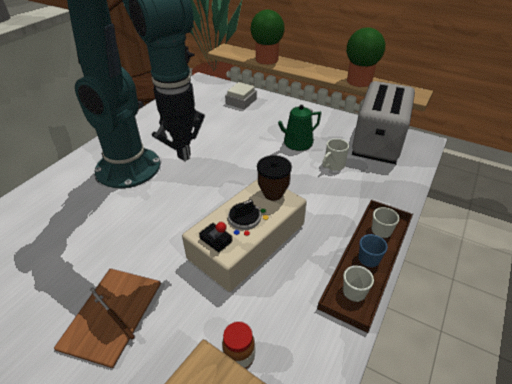

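Run:
```python
from workcell import order
print(order.hand_in())
```

```text
the job is handed in; nothing more can be done
None
```

The selector is down in the green notch, the switch is pushed over to fully on, and the job was handed in at about 19 s of the 61 s allowed.

**Selector:**
- I gripped the bar at 30 N and raised the knob straight up in small steps. At about 15.8 mm the force read 12.9 N, roughly 2 N above the spring, so I took that as the top stop just touched.
- I backed off 1 mm and turned to 1.20 rad with almost no torque. The pin went into the notch on the first try, and I let go so the spring took it down.
- **Seating check:** in the scene camera the disc edge sits within about 1 mm of its starting height. The pointer measured 1.22 rad in the wrist camera, against 1.2 rad for the green stud.

**Switch:**
- I pushed the ball over with shut fingers until it stopped moving at 7.8 N, then backed away and rose clear.
- **Position check:** the ball stayed put, at (192.7, 322.8) in the enlarged scene crop against (194.9, 323.5) predicted for fully on. That 2-pixel difference is about the same as the error on the start position, so I relied on the firm stop.

**Disagreements:**
- One early hopper measurement was 5 pixels off the model, so I left it out of the grinder fit.
- The stop showed only as that small force rise of about 2 N.

The pot, mug, jar, board and curler were not touched and look unmoved in the last scene picture. The gripper is well clear of everything.

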